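# Line up the forming plugs by size on the marked board

## Task

Line up the four beech forming plugs on the dark board, one standing upright and centred on each white mark, in order of size: the largest next to the red stop, then down to the smallest at the grey stop. Leave the little glue bottle standing where it is, and let go of everything.

Things in the scene. Friction and masses are not known exactly. Their poses are not given: they have to be found in the camera images.
- plug_a: The smallest of four turned beech forming plugs: a pale upright round body 36 mm in diameter and 38 mm tall with a dark line round its foot, and on top, centred, a darker round grip stem 26 mm in diameter and 38 mm tall (total height 76 mm), all straight-sided. Loose, 40 to 225 g. Origin: centre of its underside; z up along the stem.
- plug_b: The second smallest of four turned beech forming plugs: a pale upright round body 46 mm in diameter and 46 mm tall with a dark line round its foot, and on top, centred, a darker round grip stem 26 mm in diameter and 38 mm tall (total height 84 mm), all straight-sided. Loose, 40 to 225 g. Origin: centre of its underside; z up along the stem.
- plug_c: The second largest of four turned beech forming plugs: a pale upright round body 56 mm in diameter and 54 mm tall with a dark line round its foot, and on top, centred, a darker round grip stem 26 mm in diameter and 38 mm tall (total height 92 mm), all straight-sided. Loose, 40 to 225 g. Origin: centre of its underside; z up along the stem.
- plug_d: The largest of four turned beech forming plugs: a pale upright round body 66 mm in diameter and 62 mm tall with a dark line round its foot, and on top, centred, a darker round grip stem 26 mm in diameter and 38 mm tall (total height 100 mm), all straight-sided. Loose, 40 to 225 g. Origin: centre of its underside; z up along the stem.
- mark_1: White round disc, 70 mm diameter, 4 mm thick, grey centre dot, fixed on the dark board: one end mark of the row. Marks 1 to 4 stand in a straight row, 85 mm apart, along +y of the board (420 x 90 x 10 mm, fixed; place and angle vary). Origin: centre of its underside, 10 mm above the bench, so its face is at 14 mm; y along the row, z up.
- mark_2: White round disc, 70 mm diameter, 4 mm thick, grey centre dot, fixed on the dark board: the inner mark next to mark_1. Marks 1 to 4 stand in a straight row, 85 mm apart, along +y of the board (420 x 90 x 10 mm, fixed; place and angle vary). Origin: centre of its underside, 10 mm above the bench, so its face is at 14 mm; y along the row, z up.
- mark_3: White round disc, 70 mm diameter, 4 mm thick, grey centre dot, fixed on the dark board: the inner mark next to mark_4. Marks 1 to 4 stand in a straight row, 85 mm apart, along +y of the board (420 x 90 x 10 mm, fixed; place and angle vary). Origin: centre of its underside, 10 mm above the bench, so its face is at 14 mm; y along the row, z up.
- mark_4: White round disc, 70 mm diameter, 4 mm thick, grey centre dot, fixed on the dark board: the other end mark of the row. Marks 1 to 4 stand in a straight row, 85 mm apart, along +y of the board (420 x 90 x 10 mm, fixed; place and angle vary). Origin: centre of its underside, 10 mm above the bench, so its face is at 14 mm; y along the row, z up.
- red_stop: Red end stop, a fixed block 70 x 24 x 22 mm across one end of the board, 62 mm (centre to centre) beyond the end mark; in some starts it is at the mark_1 end, in others at the mark_4 end. A grey stop of the same shape is at the other end. Origin: centre of its underside, on the board.
- glue_bottle: Small red glue bottle with white cap, 40 mm in diameter, 95 mm tall, loose, standing among the plugs. Origin: centre of its underside, z up.
There are look-alikes about, which are no part of the job. Leave any blue look-alike of the plug_c alone.

How it is judged:
By the outcome, as a careful person would: the job done as asked, in the order asked, and still so for the second after the job is handed in, with the robot touching nothing.
It also fails if it takes over 96 s, if anything falls off the work surface, if the arm or the gripper's body presses on something with over 40 N, if the wrist force passes 120 N, or if a joint passes its speed limit or range.

## Robot

A 6-joint arm with a two-finger parallel gripper is mounted at the origin on the work surface. World frame = base frame: x ahead of the robot, y to its left, z up, the work surface at z = 0. Lengths are in m, angles in rad, forces in N, time in s.
With the tool pointing down it reaches from about 0.35 to 0.875 m from the base axis. Payload 4.2 kg.
Tool frame: the origin (TCP) lies between the finger pads; the fingertips stand 25 mm ahead of it and the grasp point (between the pads) lies 6 mm ahead of it; z points along the fingers, x is the direction in which the jaws open and shut, and the axes are right-handed (so a half turn about z gives the same grasp; the last joint's range is limited). The gripper opens to 85 mm and grips with 20 to 120 N. Pads are 22 mm wide; open, the fingers measure 114 mm over their backs; the gripper's body (76 mm by 85 mm) begins 54 mm behind the grasp point. The pads swing forward as they close: fully open they stand 13 mm farther back than shut.
Start: joints at [-1.024, 0.385, 0.008, 0, -1.194, -0.259], TCP at [0.177, -0.599, 0.256] pointing down, gripper open.
Joint ranges: [-3.14, 3.14], [-1.21, 2.06], [-1.07, 1.41], [-3.16, 2.05], [-2.99, -0.16], [-3.1, 3.1]. Speed limits (rad/s): [2.79, 2.79, 3.14, 3.14, 3.14, 3.14].

## Interface

Orientations are given as a 3x3 rotation matrix whose columns are the frame's x, y, z axes.
In Python, from plant import monitor, snapshot, ctrl, find_in, trace gives the robot as it stands.
- The arm moves only by the tool send_rows, never from a script. Its argument "plan" is a list of rows, each a list of 3 entries, a list of its own where there are three numbers: the opening, from -1 (shut) to 1 (fully open), so that 0 is half open, then the shift along the tool's x, y, z in units of 0.8 m (1.0 is 0.8 m), then the turn, a rotation vector about the tool's x, y, z in units of 2 rad (1.0 is 2 rad). In form: [[claw, [dx, dy, dz], [rx, ry, rz]], ...]. A call has 1 to 20 rows; each row is the pose to reach, as a shift and turn from the pose commanded when the call began, along the tool's axes at that moment; what a row does not reach only later rows make up. A row lasts 1/12 s, in which the tool goes at most 41.7 mm and 7.16 degrees, less where a joint would pass 70% of its speed; a pose out of reach is approached as far as the arm can. A call with a number of a shift or a turn outside -1 to 1 is refused whole. A call with a gripper value outside its range is refused whole. The fingers move at their own pace and stop on an object; the grip force is fixed at half the most. Time passes only in rows, so rows that repeat a pose let the fingers close. It gives the time, the measured TCP pose, the force and the opening at its end, in the units of the state.
- monitor.observe(): the state, without advancing time (a new reading comes with each control period).
- snapshot(name): name is "side" or "top" or "wrist"; returns a dict with "image" (400x640x3 uint8, red, green, blue), "depth" (400x640 float32, m along the optical axis (not along the pixel's ray), 0 where there is no reading), "fx", "fy", "cx", "cy" (pixels), "k1" (the pictures are not rectified: a ray, as slopes to the right and down, at radius r is drawn at 1 + k1 r^2 times it, then the intrinsics apply), "xyz" and "rotation" of the camera in the world. Camera axes: x right, y down, z forward; pixel columns grow to the right and rows downward; lengths in m; the calibration is good to about 2 mm. A picture is of the moment at which its call begins.
- ctrl.hand_in(): hands the job in, once; it reports no verdict.
Trained networks look in the newest picture that a camera, given by its name, has taken for a name from the list of things; names that differ only in an ending like _2 or _b are one class to them, and where a whole thing is asked for, a point or a joint stands for the part that bears it (a point fixed in the world has none). Each returns a list of dicts, best first, with "conf" (0 to 1); they miss things now and then, are a little off and sometimes report something else, mostly with a low value. They report only what shows in the picture. A call takes as long as a camera call. They do not tell look-alikes from the thing itself.
- find_in(target, camera): "box" ([left, top, right, bottom] in pixels, round what is visible of it).
- trace(target, camera): "region" (400x640 bool, what is visible of it) and "box" ([left, top, right, bottom] in pixels, round what is visible of it).
The state is a dict: "time_s": time; "joint_positions": joint angles; "dq": joint speeds; "tau": joint torques, N m; "eef_pos": TCP position; "tcp_rot": TCP orientation; "ft_force": force on the tool from outside, world axes, zero at the start; "moment": the same for the moment, N m; "gripper_width": opening from 0.0 (shut) to 1.0 (fully open).
Only numpy, scipy, OpenCV 4.12 (cv2) and the standard library are available. Lean on these libraries where they do the work, as an engineer would, in place of code of your own. Each camera call takes 0.05 s, during which the arm holds its last target. There are 200 camera calls.

## Working session

There is one attempt and no reset: what is moved stays moved. The work goes in short steps, Python scripts to look and compute and a tool call to move; the robot and the scene stay as the last step left them, time stands still between calls to the robot, and variables do not carry over. Pictures are saved under pics/ and viewed, about 12 in all and at most 16, crops included, and the job is handed in when it is done.

Besides the shell and the picture viewer there is one more tool, called after "Request:" as name(argument=value, ...), one argument or row to a line, values as JSON. send_rows: Moves the arm, as the interface text tells. Its arguments: {"type":"object","properties":{"plan":{"type":"array"}},"required":["plan"]}

```bash
ls; mkdir -p pics
python3 - <<'E'
from plant import monitor, snapshot
import cv2,numpy as np
s=monitor.observe();print({k:np.round(v,3).tolist() for k,v in s.items()})
for n in("top","side"):
    c=snapshot(n);cv2.imwrite(f"pics/{n}0.png",c["image"][:,:,::-1]);print(n,{k:np.round(c[k],3).tolist() for k in c if k not in("image","depth")})
E
```

```text
pics
{'time_s': 0.0, 'joint_positions': [-1.024, 0.386, 0.007, -0.001, -1.194, -0.259], 'dq': [0.0, -0.001, 0.001, -0.0, -0.002, -0.0], 'tau': [-0.001, -39.229, 18.84, 4.186, -0.005, -0.0], 'eef_pos': [0.177, -0.599, 0.255], 'tcp_rot': [[-0.284, 0.959, -0.001], [0.959, 0.284, 0.002], [0.002, -0.0, -1.0]], 'ft_force': [0.891, -0.553, -0.279], 'moment': [-0.03, -0.03, 0.007], 'gripper_width': 0.998}
top {'fx': 469.642, 'fy': 469.642, 'cx': 325.604, 'cy': 204.414, 'k1': -0.078, 'xyz': [0.335, -0.041, 1.16], 'rotation': [[-0.019, -0.987, 0.161], [-1.0, 0.021, 0.012], [-0.015, -0.161, -0.987]]}
side {'fx': 435.492, 'fy': 435.492, 'cx': 322.297, 'cy': 192.397, 'k1': 0.02, 'xyz': [0.445, 0.669, 0.738], 'rotation': [[-0.996, -0.069, 0.052], [-0.085, 0.693, -0.716], [0.013, -0.717, -0.697]]}
```

View pics/top0.png

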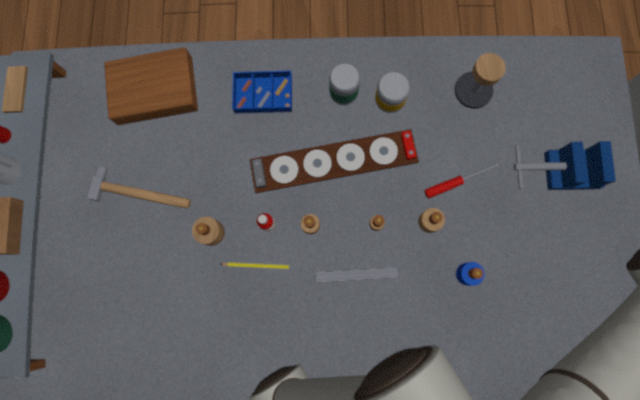

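View pics/side0.png

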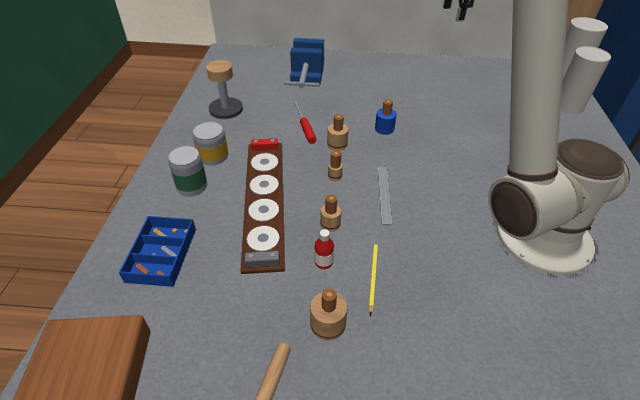

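Top view: the plugs are d (207,230), b (311,223), a (377,222) and c (432,220). The bottle is at (265,221), and the blue look-alike at (471,273) stays put. The marks run from (284,169) by the grey stop to (383,150) by the red stop. The side view shows the same layout. Next I'll measure positions.

```bash
cat > h.py <<'E'
from plant import monitor, snapshot, find_in, trace
import cv2,numpy as np
from scipy.optimize import least_squares
def rays(c,uv):
    K=np.array([[c["fx"],0,c["cx"]],[0,c["fy"],c["cy"]],[0,0,1.]])
    p=cv2.undistortPoints(np.asarray(uv,float).reshape(-1,1,2),K,np.array([c["k1"],0,0,0]))[:,0]
    return np.c_[p,np.ones(len(p))]
def cloud(c):
    v,u=np.mgrid[:400,:640]
    P=rays(c,np.c_[u.ravel(),v.ravel()])*c["depth"].reshape(-1,1)
    P=P@np.array(c["rotation"]).T+c["xyz"]; P[c["depth"].ravel()==0]=np.nan
    return P
def onplane(c,uv,z):
    r=rays(c,uv)@np.array(c["rotation"]).T; o=np.array(c["xyz"])
    return o+r*((z-o[2])/r[:,2:])
def circ(P,r,c0):
    # side-surface points at known radius
    f=least_squares(lambda c:np.hypot(P[:,0]-c[0],P[:,1]-c[1])-r,c0,loss="soft_l1",f_scale=.002)
    return f.x,np.sqrt(np.mean(f.fun**2))
HB=dict(a=.038,b=.046,c=.054,d=.062)
RB=dict(a=.018,b=.023,c=.028,d=.033)
def plug(P,n,xy,z0=0.,R=.05):
    """P cloud; returns stem circle, body circle, stem top-face centroid"""
    m=np.hypot(P[:,0]-xy[0],P[:,1]-xy[1])<R
    Q=P[m]; z=Q[:,2]-z0; h=HB[n]; out=[]
    for lo,hi,r in((h+.006,h+.031,.013),(.008,h-.006,RB[n])):
        S=Q[(z>lo)&(z<hi)]
        if len(S)>8:
            f,e=circ(S,r,xy); out.append((len(S),np.round(f,4).tolist(),round(e*1e3,1)))
    T=Q[(z>h+.034)&(z<h+.046)]; out.append((len(T),np.round((T[:,:2].max(0)+T[:,:2].min(0))/2 if len(T) else 0,4).tolist(),np.round(np.median(T[:,2]),4) if len(T) else 0))
    return out
E
python3 - <<'E'
from h import *
C={n:snapshot(n) for n in("top","side")}
px=dict(d=(202,229),b=(310,221),a=(377,221),c=(432,216))
for n,c in C.items():
    P=cloud(c)
    for k,uv in px.items():
        xy=onplane(C["top"],[uv],HB[k]+.038)[0,:2]
        print(n,k,np.round(xy,3),plug(P,k,xy))
    M=[]
    for i,d in enumerate(trace("mark_1",n)):
        v,u=np.nonzero(d["region"]); q=onplane(c,[[u.mean(),v.mean()]],.014)[0]
        M.append(q); print(n,"mark",round(d["conf"],2),d["box"],np.round(q,4))
    for d in find_in("red_stop",n)[:2]+find_in("glue_bottle",n)[:2]: print(d, np.round(onplane(c,[[(d["box"][0]+d["box"][2])/2,(d["box"][1]+d["box"][3])/2]],.04),3))
E
```

```text
top d [0.457 0.256] [(36, [0.4595, 0.2588], np.float64(4.8)), (137, [0.4593, 0.2584], np.float64(0.8)), (104, [0.4589, 0.2578], np.float64(0.101))]
top b [0.473 0.009] [(16, [0.4733, 0.012], np.float64(2.3)), (29, [0.4733, 0.0122], np.float64(0.3)), (91, [0.4728, 0.0112], np.float64(0.0848))]
top a [ 0.47  -0.146] [(16, [0.4737, -0.1503], np.float64(0.9)), (23, [0.4734, -0.1502], np.float64(0.3)), (95, [0.4729, -0.1499], np.float64(0.0769))]
top c [ 0.477 -0.272] [(25, [0.4753, -0.2832], np.float64(0.4)), (87, [0.4753, -0.2829], np.float64(0.5)), (100, [0.4749, -0.2828], np.float64(0.0923))]
top mark 0.8 [268.4, 155.3, 297.9, 184.0] [0.6129 0.0774 0.014 ]
top mark 0.68 [339.0, 144.5, 362.0, 172.2] [ 0.6414 -0.0903  0.014 ]
top mark 0.68 [304.6, 149.0, 331.1, 178.0] [ 0.6279 -0.0072  0.014 ]
top mark 0.67 [369.7, 136.4, 398.6, 160.4] [ 0.6572 -0.1754  0.014 ]
{'box': [401.8, 132.2, 415.8, 160.6], 'conf': 0.62} [[ 0.659 -0.235  0.04 ]]
{'box': [255.4, 213.3, 274.4, 233.2], 'conf': 0.75} [[0.475 0.12  0.04 ]]
{'box': [338.9, 143.1, 364.9, 169.0], 'conf': 0.7} [[ 0.637 -0.094  0.04 ]]
si
[... 477 characters left out ...]
 [0.4756, -0.2618], np.float64(4.5)), (244, [0.476, -0.2843], np.float64(1.6)), (49, [0.4754, -0.2836], np.float64(0.0908))]
side mark 0.75 [247.1, 200.4, 279.7, 220.6] [ 0.6275 -0.0056  0.014 ]
side mark 0.71 [250.8, 173.5, 278.3, 195.3] [ 0.6418 -0.0894  0.014 ]
side mark 0.62 [245.9, 223.6, 280.9, 253.1] [0.6142 0.0776 0.014 ]
side mark 0.59 [251.9, 152.1, 278.9, 172.2] [ 0.6564 -0.1727  0.014 ]
{'box': [253.1, 140.6, 277.7, 150.6], 'conf': 0.79} [[ 0.658 -0.207  0.04 ]]
{'box': [245.3, 220.2, 280.3, 254.2], 'conf': 0.72} [[0.609 0.096 0.04 ]]
{'box': [312.2, 226.8, 337.7, 267.8], 'conf': 0.65} [[0.478 0.11  0.04 ]]
{'box': [246.5, 222.7, 280.9, 252.7], 'conf': 0.26} [[0.606 0.097 0.04 ]]
```

```bash
cat >> h.py <<'E'
from scipy.spatial.transform import Rotation as Ro
u=np.array([-.1693,.9856,0]); x=np.array([-.9856,-.1693,0])
RT=np.c_[x,u,[0,0,-1]]
def go(*ts):
    s=monitor.observe(); R=np.array(s["tcp_rot"])
    print("t",round(s["time_s"],2),"at",np.round(s["eef_pos"],4),"w",round(s["gripper_width"],3),"turn",np.round(Ro.from_matrix(R.T@RT).as_rotvec()/2,4))
    for t in ts:
        d=np.array(t)-s["eef_pos"]; print(t,np.round(R.T@d/.8,4),"rows",round(np.linalg.norm(d)/.0417,1))
E
python3 -c "
from h import *
go((.52,-.05,.38))"
```

```text
t 0.5 at [ 0.1774 -0.5993  0.2563] w 1.002 turn [ 0.000e+00 -1.000e-04 -7.266e-01]
(0.52, -0.05, 0.38) [ 0.5368  0.6055 -0.1546] rows 15.8
```

Request:
send_rows(
  plan=[
    [0.2, [0.537, 0.6055, -0.1546], [0, 0, -0.7266]],
    [0.2, [0.537, 0.6055, -0.1546], [0, 0, -0.7266]],
    [0.2, [0.537, 0.6055, -0.1546], [0, 0, -0.7266]],
    [0.2, [0.537, 0.6055, -0.1546], [0, 0, -0.7266]],
    [0.2, [0.537, 0.6055, -0.1546], [0, 0, -0.7266]],
    [0.2, [0.537, 0.6055, -0.1546], [0, 0, -0.7266]],
    [0.2, [0.537, 0.6055, -0.1546], [0, 0, -0.7266]],
    [0.2, [0.537, 0.6055, -0.1546], [0, 0, -0.7266]],
    [0.2, [0.537, 0.6055, -0.1546], [0, 0, -0.7266]],
    [0.2, [0.537, 0.6055, -0.1546], [0, 0, -0.7266]],
    [0.2, [0.537, 0.6055, -0.1546], [0, 0, -0.7266]],
    [0.2, [0.537, 0.6055, -0.1546], [0, 0, -0.7266]],
    [0.2, [0.537, 0.6055, -0.1546], [0, 0, -0.7266]],
    [0.2, [0.537, 0.6055, -0.1546], [0, 0, -0.7266]],
    [0.2, [0.537, 0.6055, -0.1546], [0, 0, -0.7266]],
    [0.2, [0.537, 0.6055, -0.1546], [0, 0, -0.7266]],
    [0.2, [0.537, 0.6055, -0.1546], [0, 0, -0.7266]],
    [0.2, [0.537, 0.6055, -0.1546], [0, 0, -0.7266]],
    [0.2, [0.537, 0.6055, -0.1546], [0, 0, -0.7266]],
    [0.2, [0.537, 0.6055, -0.1546], [0, 0, -0.7266]],
  ],
)

```text
time_s: 2.17
eef_pos: [0.5193, -0.0506, 0.3799]
tcp_rot: [[-0.986, -0.168, -0.0], [-0.168, 0.986, -0.0], [0.0, -0.0, -1.0]]
ft_force: [-0.3, -0.4, 0.5]
gripper_width: 0.598
```

Run:
```python
from h import *
c=snapshot("wrist");cv2.imwrite("pics/w1.png",c["image"][:,:,::-1])
print(np.round(c["xyz"],3),np.round(c["rotation"],2).tolist(),c["fx"])
for d in trace("mark_1","wrist"):
    v,u_=np.nonzero(d["region"]); print("mark",round(d["conf"],2),np.round(d["box"]),np.round(onplane(c,[[u_.mean(),v.mean()]],.014)[0],4))
P=cloud(c)
for n,xy in dict(d=(.4598,.2578),b=(.4734,.0109),a=(.4735,-.1510),c=(.4755,-.2835)).items(): print(n,plug(P,n,xy))
go((.4598,.2578,.25))
```

```text
[ 0.532 -0.123  0.497] [[-0.99, -0.16, -0.05], [-0.17, 0.94, 0.28], [0.0, 0.28, -0.96]] 296.44641335157365
mark 0.93 [226. 153. 273. 195.] [ 0.628  -0.0095  0.014 ]
mark 0.92 [234. 206. 272. 243.] [0.6139 0.0745 0.014 ]
mark 0.91 [225. 100. 266. 144.] [ 0.6424 -0.0936  0.014 ]
mark 0.57 [220.  38. 264.  87.] [ 0.6569 -0.1771  0.014 ]
mark 0.23 [347.  85. 374. 114.] [ 0.4708 -0.1536  0.014 ]
d [(101, [0.4592, 0.2571], np.float64(0.7)), (567, [0.4593, 0.2568], np.float64(0.5)), (0, 0, 0)]
b [(79, [0.4729, 0.0105], np.float64(0.2)), (132, [0.4729, 0.0105], np.float64(0.3)), (231, [0.4732, 0.0096], np.float64(0.0842))]
a [(36, [0.4732, -0.1523], np.float64(0.1)), (45, [0.4732, -0.1522], np.float64(0.2)), (298, [0.4734, -0.1518], np.float64(0.076))]
c [(64, [0.4766, -0.2846], np.float64(0.3)), (342, [0.4761, -0.2841], np.float64(0.4)), (0, 0, 0)]
t 2.27 at [ 0.5193 -0.0509  0.3801] w 0.6 turn [-0.     -0.     -0.0008]
(0.4598, 0.2578, 0.25) [0.0086 0.3928 0.1626] rows 8.2
```

View pics/w1.png

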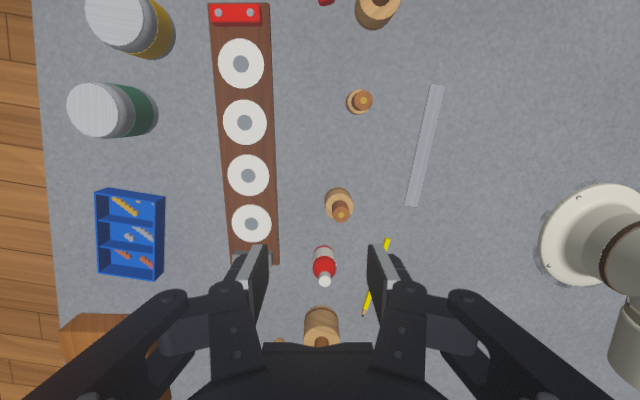

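Wrist view: the marks run in column at about (245, 64–223) with the red stop at the top, and the bottle (324,265) lies between the fingers. The three cameras agree within about 3 mm. I'll average them and start with plug d.

```bash
python3 -c "
from h import *
go((.4596,.2574,.20),(.4596,.2574,.091))"
```

```text
t 2.27 at [ 0.5193 -0.0509  0.3801] w 0.6 turn [-0.     -0.     -0.0008]
(0.4596, 0.2574, 0.2) [0.0089 0.3924 0.2251] rows 8.7
(0.4596, 0.2574, 0.091) [0.0089 0.3924 0.3613] rows 10.2
```

Request:
send_rows(
  plan=[
    [0.2, [0.0089, 0.3924, 0.2251], [0, 0, 0]],
    [0.2, [0.0089, 0.3924, 0.2251], [0, 0, 0]],
    [0.2, [0.0089, 0.3924, 0.2251], [0, 0, 0]],
    [0.2, [0.0089, 0.3924, 0.2251], [0, 0, 0]],
    [0.2, [0.0089, 0.3924, 0.2251], [0, 0, 0]],
    [0.2, [0.0089, 0.3924, 0.2251], [0, 0, 0]],
    [0.2, [0.0089, 0.3924, 0.2251], [0, 0, 0]],
    [0.2, [0.0089, 0.3924, 0.2251], [0, 0, 0]],
    [0.2, [0.0089, 0.3924, 0.2251], [0, 0, 0]],
    [0.2, [0.0089, 0.3924, 0.2251], [0, 0, 0]],
    [0.2, [0.0089, 0.3924, 0.27], [0, 0, 0]],
    [0.2, [0.0089, 0.3924, 0.31], [0, 0, 0]],
    [0.2, [0.0089, 0.3924, 0.34], [0, 0, 0]],
    [0.2, [0.0089, 0.3924, 0.3613], [0, 0, 0]],
    [0.2, [0.0089, 0.3924, 0.3613], [0, 0, 0]],
    [0.2, [0.0089, 0.3924, 0.3613], [0, 0, 0]],
  ],
)

```text
time_s: 3.6
eef_pos: [0.4601, 0.2573, 0.091]
tcp_rot: [[-0.986, -0.168, -0.001], [-0.168, 0.986, -0.001], [0.001, -0.001, -1.0]]
ft_force: [-0.3, -0.3, 0.7]
gripper_width: 0.601
```

Request:
send_rows(
  plan=[
    [-1, [0, 0, 0], [0, 0, 0]],
    [-1, [0, 0, 0], [0, 0, 0]],
    [-1, [0, 0, 0], [0, 0, 0]],
    [-1, [0, 0, 0], [0, 0, 0]],
    [-1, [0, 0, 0], [0, 0, 0]],
    [-1, [0, 0, 0], [0, 0, 0]],
    [-1, [0, 0, 0], [0, 0, 0]],
  ],
)

```text
time_s: 4.18
eef_pos: [0.4606, 0.2588, 0.0927]
tcp_rot: [[-0.985, -0.17, 0.003], [-0.17, 0.985, 0.002], [-0.003, 0.001, -1.0]]
ft_force: [-0.7, -0.7, 6.9]
gripper_width: 0.29
```

Run:
```python
from h import *
c=snapshot("side");cv2.imwrite("pics/g1.png",c["image"][200:400,200:440,::-1].repeat(2,0).repeat(2,1))
P=cloud(c); print(plug(P,"d",(.4596,.2574)))
go((.4596,.2574,.25),(.6567,-.1750,.25),(.6567,-.1750,.106))
```

```text
[(222, [0.4612, 0.2586], np.float64(6.0)), (482, [0.4609, 0.2569], np.float64(0.5)), (219, [0.4606, 0.26], np.float64(0.0995))]
t 4.23 at [0.4606 0.2589 0.0927] w 0.289 turn [0.0006 0.0014 0.0004]
(0.4596, 0.2574, 0.25) [ 0.001  -0.0014 -0.1966] rows 3.8
(0.6567, -0.175, 0.25) [-0.1498 -0.5759 -0.1969] rows 12.0
(0.6567, -0.175, 0.106) [-0.1493 -0.5761 -0.0169] rows 11.4
```

View pics/g1.png

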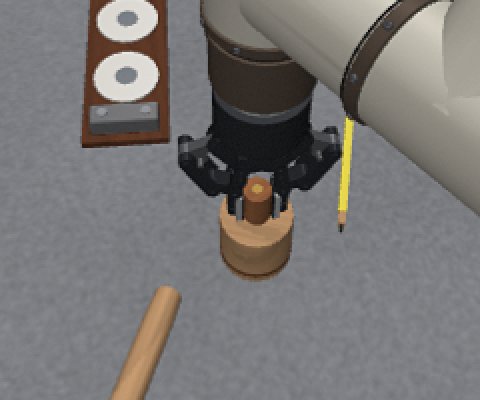

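Plug d is gripped by the stem, upright. The fingertips touched the body top with about 7 N, so I'll grip 4 mm higher on the others. Next: lift, carry and check above the mark.

```bash
cat >> h.py <<'E'
def gob(base,*ts):
    for t in ts: print(t,np.round(RT.T@(np.array(t)-base)/.8,4))
E
python3 -c "
from h import *
gob((.4601,.2573,.091),(.4601,.2573,.24),(.6569,-.1736,.24),(.6569,-.1736,.135))"
```

```text
(0.4601, 0.2573, 0.24) [ 0.      0.     -0.1862]
(0.6569, -0.1736, 0.24) [-0.1513 -0.5725 -0.1862]
(0.6569, -0.1736, 0.135) [-0.1513 -0.5725 -0.055 ]
```

Request:
send_rows(
  plan=[
    [-1, [0, 0, -0.02], [0, 0, 0]],
    [-1, [0, 0, -0.06], [0, 0, 0]],
    [-1, [0, 0, -0.11], [0, 0, 0]],
    [-1, [0, 0, -0.16], [0, 0, 0]],
    [-1, [0, 0, -0.1862], [0, 0, 0]],
    [-1, [-0.0125, -0.0477, -0.1862], [0, 0, 0]],
    [-1, [-0.025, -0.095, -0.1862], [0, 0, 0]],
    [-1, [-0.038, -0.143, -0.1862], [0, 0, 0]],
    [-1, [-0.05, -0.19, -0.1862], [0, 0, 0]],
    [-1, [-0.063, -0.239, -0.1862], [0, 0, 0]],
    [-1, [-0.0757, -0.286, -0.1862], [0, 0, 0]],
    [-1, [-0.088, -0.334, -0.1862], [0, 0, 0]],
    [-1, [-0.101, -0.382, -0.1862], [0, 0, 0]],
    [-1, [-0.1135, -0.43, -0.1862], [0, 0, 0]],
    [-1, [-0.126, -0.477, -0.1862], [0, 0, 0]],
    [-1, [-0.139, -0.525, -0.1862], [0, 0, 0]],
    [-1, [-0.147, -0.556, -0.1862], [0, 0, 0]],
    [-1, [-0.1513, -0.5725, -0.1862], [0, 0, 0]],
    [-1, [-0.1513, -0.5725, -0.12], [0, 0, 0]],
    [-1, [-0.1513, -0.5725, -0.055], [0, 0, 0]],
  ],
)

```text
time_s: 5.9
eef_pos: [0.6584, -0.1734, 0.1583]
tcp_rot: [[-0.986, -0.168, 0.008], [-0.168, 0.986, 0.0], [-0.007, -0.001, -1.0]]
ft_force: [0.5, 0.5, -3.6]
gripper_width: 0.287
```

Request:
send_rows(
  plan=[
    [-1, [0, 0, 0], [0, 0, 0]],
    [-1, [0, 0, 0], [0, 0, 0]],
  ],
)

```text
time_s: 6.07
eef_pos: [0.6548, -0.1721, 0.154]
tcp_rot: [[-0.985, -0.17, -0.007], [-0.17, 0.985, 0.0], [0.007, 0.001, -1.0]]
ft_force: [-0.0, -0.5, -0.2]
gripper_width: 0.285
```

```bash
cat >> h.py <<'E'
def check(n,xy,z0):
    for k in("top","side","wrist"):
        c=snapshot(k); P=cloud(c)
        m=np.hypot(P[:,0]-xy[0],P[:,1]-xy[1])<.05
        S=P[m&(P[:,2]>z0+.008)&(P[:,2]<z0+HB[n]-.006)]
        b=circ(S,RB[n],xy) if len(S)>8 else None
        d=[onplane(c,[[np.nonzero(t["region"])[1].mean(),np.nonzero(t["region"])[0].mean()]],.014)[0,:2] for t in trace("mark_1",k) if t["conf"]>.4]
        print(k,len(S),None if b is None else (np.round(b[0],4),round(b[1]*1e3,1)),"marks",np.round(d,4).tolist())
E
python3 - <<'E'
from h import *
go(); check("d",(.6567,-.1750),.041)
E
```

```text
t 6.07 at [ 0.6548 -0.1721  0.154 ] w 0.285 turn [ 0.0007 -0.0036  0.0003]
top 94 (array([ 0.6534, -0.1719]), np.float64(0.5)) marks [[0.6426, -0.0916], [0.6222, 0.1046]]
side 261 (array([ 0.6578, -0.174 ]), np.float64(1.3)) marks [[0.6127, 0.079], [0.6271, -0.0059], [0.6566, -0.1725]]
wrist 573 (array([ 0.6583, -0.1737]), np.float64(0.3)) marks [[0.6322, -0.0263], [0.6601, -0.1987]]
```

Run:
```python
from h import *
go(); check("d",(.6567,-.1750),.061); go((.6567,-.175,.1085))
```

```text
t 6.37 at [ 0.6579 -0.1723  0.1595] w 0.285 turn [-0.0006  0.0023  0.0004]
top 137 (array([ 0.6575, -0.172 ]), np.float64(0.5)) marks [[0.6422, -0.0922], [0.6205, 0.106], [0.6367, -0.1677]]
side 428 (array([ 0.6569, -0.1739]), np.float64(1.3)) marks [[0.6136, 0.0782], [0.6423, -0.0916], [0.6572, -0.1726], [0.6283, -0.0057]]
wrist 1243 (array([ 0.6564, -0.1738]), np.float64(0.2)) marks [[0.6316, -0.0275], [0.6615, -0.1987]]
t 6.67 at [ 0.6567 -0.1725  0.1569] w 0.287 turn [-0.      0.0002  0.0001]
(0.6567, -0.175, 0.1085) [ 0.0005 -0.0031  0.0605] rows 1.2
```

Request:
send_rows(
  plan=[
    [-1, [0, -0.0021, 0.02], [0, 0, 0]],
    [-1, [0, -0.0021, 0.04], [0, 0, 0]],
    [-1, [0, -0.0021, 0.055], [0, 0, 0]],
    [-1, [0, -0.0021, 0.0605], [0, 0, 0]],
    [-1, [0, -0.0021, 0.0617], [0, 0, 0]],
    [-1, [0, -0.0021, 0.062], [0, 0, 0]],
    [-1, [0, -0.0021, 0.062], [0, 0, 0]],
    [-1, [0, -0.0021, 0.062], [0, 0, 0]],
  ],
)

```text
time_s: 7.33
eef_pos: [0.6572, -0.1742, 0.1072]
tcp_rot: [[-0.986, -0.169, 0.001], [-0.169, 0.986, 0.0], [-0.001, -0.0, -1.0]]
ft_force: [-0.3, -0.6, -2.2]
gripper_width: 0.284
```

Run:
```python
from h import *
check("d",(.6567,-.1750),.014); go()
c=snapshot("side");cv2.imwrite("pics/p1.png",c["image"][80:280,160:400,::-1].repeat(2,0).repeat(2,1))
```

```text
top 122 (array([ 0.6566, -0.1738]), np.float64(0.6)) marks [[0.6425, -0.092], [0.6198, 0.1009]]
side 387 (array([ 0.6565, -0.1756]), np.float64(1.3)) marks [[0.6416, -0.0902], [0.6138, 0.0777], [0.6275, -0.006]]
wrist 1337 (array([ 0.6565, -0.1755]), np.float64(0.2)) marks [[0.6535, -0.1579], [0.6656, -0.2035], [0.6403, -0.0784]]
t 7.63 at [ 0.6569 -0.1742  0.1071] w 0.285 turn [-0.      0.0001  0.    ]
```

View pics/p1.png

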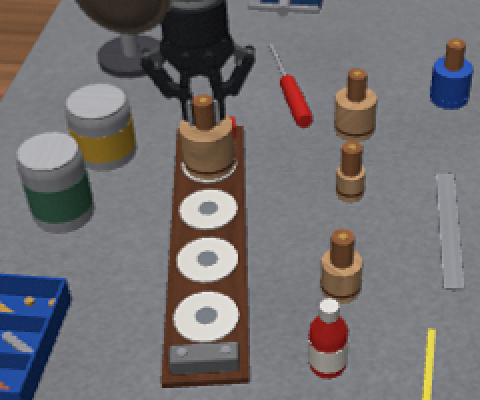

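Run:
```python
from h import *
i=cv2.imread("pics/p1.png")[::2,::2,::-1]
c=snapshot("side")
for r in range(154,176): print(r,c["image"][r,263],np.round(onplane(c,[[263,r]],.014)[0,:2],4),np.round(cloud(c).reshape(400,640,3)[r,263],4))
```

```text
154 [108  85  60] [ 0.6659 -0.2041] [ 0.6504 -0.1431  0.0646]
155 [105  82  59] [ 0.6651 -0.2001] [ 0.6505 -0.1425  0.062 ]
156 [103  80  57] [ 0.6644 -0.196 ] [ 0.6505 -0.1416  0.0596]
157 [102  79  57] [ 0.6636 -0.192 ] [ 0.6508 -0.1417  0.0563]
158 [102  79  57] [ 0.6629 -0.188 ] [ 0.6519 -0.1449  0.0504]
159 [103  80  58] [ 0.6621 -0.184 ] [ 0.6515 -0.1423  0.0494]
160 [107  83  60] [ 0.6614 -0.1801] [ 0.6512 -0.1403  0.048 ]
161 [110  85  61] [ 0.6607 -0.1761] [ 0.6515 -0.1404  0.0446]
162 [113  88  64] [ 0.66   -0.1722] [ 0.6522 -0.1421  0.04  ]
163 [115  90  64] [ 0.6592 -0.1683] [ 0.653  -0.1439  0.0351]
164 [115  89  65] [ 0.6585 -0.1644] [ 0.6534 -0.1444  0.0314]
165 [112  87  62] [ 0.6578 -0.1605] [ 0.653  -0.1418  0.0304]
166 [60 39 28] [ 0.6571 -0.1567] [ 0.6537 -0.1435  0.0255]
167 [86 62 43] [ 0.6564 -0.1529] [ 0.6536 -0.142   0.0236]
168 [113  87  60] [ 0.6557 -0.1491] [ 0.6545 -0.1443  0.0182]
169 [124 103  83] [ 0.655  -0.1453] [ 0.6534 -0.1392  0.0194]
170 [186 186 181] [ 0.6543 -0.1415] [ 0.6548 -0.1436  0.0121]
171 [108  97  90] [ 0.6536 -0.1378] [ 0.6547 -0.1422  0.01  ]
172 [87 49 31] [ 0.6529 -0.134 ] [ 0.6549 -0.1416  0.0072]
173 [87 49 32] [ 0.6522 -0.1303] [ 0.6521 -0.1298  0.0145]
174 [113  90  82] [ 0.6515 -0.1266] [ 0.6522 -0.1291  0.0118]
175 [228 225 221] [ 0.6509 -0.1229] [ 0.6509 -0.123   0.0139]
```

Request:
send_rows(
  plan=[
    [-1, [0, 0, 0.001], [0, 0, 0]],
    [-1, [0, 0, 0.001], [0, 0, 0]],
    [0.2, [0, 0, 0.001], [0, 0, 0]],
    [0.2, [0, 0, 0.001], [0, 0, 0]],
    [0.2, [0, 0, 0.001], [0, 0, 0]],
    [0.2, [0, 0, 0.001], [0, 0, 0]],
    [0.2, [0, 0, -0.03], [0, 0, 0]],
    [0.2, [0, 0, -0.08], [0, 0, 0]],
    [0.2, [0, 0, -0.13], [0, 0, 0]],
    [0.2, [0, 0.05, -0.18], [0, 0, 0]],
    [0.2, [0, 0.09, -0.2], [0, 0, 0]],
    [0.2, [0, 0.12, -0.22], [0, 0, 0]],
    [0.2, [0, 0.12, -0.22], [0, 0, 0]],
    [0.2, [0, 0.12, -0.22], [0, 0, 0]],
  ],
)

```text
time_s: 8.9
eef_pos: [0.6411, -0.0779, 0.2852]
tcp_rot: [[-0.985, -0.172, 0.004], [-0.172, 0.985, 0.0], [-0.004, -0.0, -1.0]]
ft_force: [-0.8, 0.0, -0.8]
gripper_width: 0.597
```

Run:
```python
from h import *
go(); check("d",(.6567,-.1750),.014); go()
c=snapshot("wrist");print(np.round(c["xyz"],3))
# plug/mark pixel location
R=np.array(c["rotation"]);p=R.T@(np.array([.6567,-.175,.03])-c["xyz"]);q=[int(c["fx"]*p[0]/p[2]+c["cx"]),int(c["fy"]*p[1]/p[2]+c["cy"])];print(q)
cv2.imwrite("pics/w2.png",cv2.resize(c["image"][max(q[1]-90,0):q[1]+90,max(q[0]-90,0):q[0]+90,::-1],(540,540)))
```

```text
t 8.9 at [ 0.6411 -0.0779  0.2852] w 0.597 turn [-0.0001  0.0021  0.0015]
top 140 (array([ 0.6561, -0.1739]), np.float64(0.5)) marks [[0.6281, -0.0074], [0.616, 0.0674], [0.6409, -0.0906]]
side 390 (array([ 0.6562, -0.1761]), np.float64(1.3)) marks [[0.6137, 0.0779], [0.6421, -0.0889], [0.6281, -0.0053]]
wrist 0 None marks [[0.6146, 0.0738], [0.6433, -0.0935]]
t 9.2 at [ 0.6404 -0.0806  0.2815] w 0.602 turn [ 0.0001 -0.0013 -0.0007]
[ 0.653 -0.153  0.399]
[316, 94]
```

View pics/w2.png

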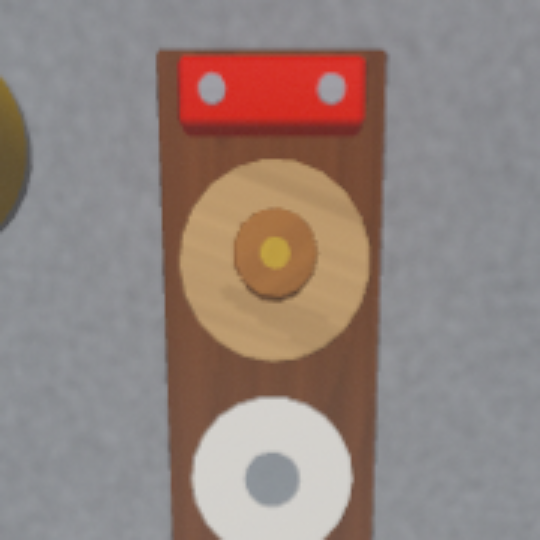

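Run:
```python
from h import *
c=snapshot("wrist")
a=onplane(c,[[226+91.3,4+86.3]],.076)[0]; s=onplane(c,[[226+91.5,4+84]],.114)[0]; m=onplane(c,[[226+90.5,4+159.5]],.014)[0]
print(a,s,m,a-m,s-m)
# stop: front top edge & others
t=onplane(c,[[226+60,4+40.5],[226+122,4+40.5]],.032);print(t)
go((.4761,-.2841,.2),(.4761,-.2841,.087))
```

```text
[ 0.65631629 -0.17670732  0.076     ] [ 0.65608025 -0.17581315  0.114     ] [ 0.64291262 -0.09272002  0.014     ] [ 0.01340367 -0.0839873   0.062     ] [ 0.01316763 -0.08309314  0.1       ]
[[ 0.69940617 -0.22173731  0.032     ]
 [ 0.63098541 -0.23341992  0.032     ]]
t 9.3 at [ 0.6406 -0.0804  0.282 ] w 0.602 turn [ 0.     -0.0008 -0.0006]
(0.4761, -0.2841, 0.2) [ 0.2453 -0.2164  0.1029] rows 6.6
(0.4761, -0.2841, 0.087) [ 0.2451 -0.2164  0.2441] rows 7.8
```

d sits within about 1 mm of its mark: in the wrist image its offset from mark 2 is (13.3, -83.6) mm, against (14.4, -83.8) expected. Next, plug c.

Request:
send_rows(
  plan=[
    [0.2, [0.2457, -0.216, 0.06], [0, 0, -0.0005]],
    [0.2, [0.2457, -0.216, 0.08], [0, 0, -0.0005]],
    [0.2, [0.2457, -0.216, 0.1029], [0, 0, -0.0005]],
    [0.2, [0.2457, -0.216, 0.1029], [0, 0, -0.0005]],
    [0.2, [0.2457, -0.216, 0.1029], [0, 0, -0.0005]],
    [0.2, [0.2457, -0.216, 0.1029], [0, 0, -0.0005]],
    [0.2, [0.2457, -0.216, 0.1029], [0, 0, -0.0005]],
    [0.2, [0.2457, -0.216, 0.1029], [0, 0, -0.0005]],
    [0.2, [0.2457, -0.216, 0.15], [0, 0, -0.0005]],
    [0.2, [0.2457, -0.216, 0.19], [0, 0, -0.0005]],
    [0.2, [0.2457, -0.216, 0.22], [0, 0, -0.0005]],
    [0.2, [0.2457, -0.216, 0.2438], [0, 0, -0.0005]],
    [0.2, [0.2457, -0.216, 0.2438], [0, 0, -0.0005]],
    [0.2, [0.2457, -0.216, 0.2438], [0, 0, -0.0005]],
    [0.2, [0.2457, -0.216, 0.2438], [0, 0, -0.0005]],
  ],
)

```text
time_s: 10.55
eef_pos: [0.4775, -0.2836, 0.0892]
tcp_rot: [[-0.985, -0.171, 0.002], [-0.171, 0.985, -0.001], [-0.002, -0.001, -1.0]]
ft_force: [-0.0, 1.3, 0.3]
gripper_width: 0.603
```

Request:
send_rows(
  plan=[
    [-1, [0, 0, 0], [0, 0, 0]],
    [-1, [0, 0, 0], [0, 0, 0]],
    [-1, [0, 0, 0], [0, 0, 0]],
    [-1, [0, 0, 0], [0, 0, 0]],
    [-1, [0, 0, 0], [0, 0, 0]],
    [-1, [0, 0, 0], [0, 0, 0]],
    [-1, [0, 0, 0], [0, 0, 0]],
    [-1, [0, 0, 0], [0, 0, 0]],
  ],
)

```text
time_s: 11.22
eef_pos: [0.4771, -0.2835, 0.0895]
tcp_rot: [[-0.985, -0.171, 0.003], [-0.171, 0.985, -0.001], [-0.002, -0.002, -1.0]]
ft_force: [-0.7, 0.5, 6.3]
gripper_width: 0.284
```

Run:
```python
from h import *
for k in("side","wrist","top"): print(k,plug(cloud(snapshot(k)),"c",(.4758,-.2838)))
go()
```

```text
side [(128, [0.4774, -0.2827], np.float64(5.7)), (253, [0.4766, -0.2842], np.float64(1.4)), (97, [0.4766, -0.2831], np.float64(0.0918))]
wrist [(1740, [0.4772, -0.2851], np.float64(5.2)), (1098, [0.4767, -0.2841], np.float64(0.2)), (3244, [0.4781, -0.2852], np.float64(0.0922))]
top [(37, [0.4751, -0.2828], np.float64(4.1)), (88, [0.476, -0.2828], np.float64(0.8)), (10, [0.4611, -0.2767], np.float64(0.0911))]
t 11.37 at [ 0.4771 -0.2835  0.0896] w 0.285 turn [-0.0008  0.0012  0.0008]
```

```bash
python3 -c "
from h import *
gob((.4771,-.2835,.0890),(.643,-.0915,.22),(.643,-.0915,.13))"
```

```text
(0.643, -0.0915, 0.22) [-0.245   0.2014 -0.1638]
(0.643, -0.0915, 0.13) [-0.245   0.2014 -0.0513]
```

Request:
send_rows(
  plan=[
    [-1, [0, 0, -0.02], [0, 0, 0]],
    [-1, [0, 0, -0.06], [0, 0, 0]],
    [-1, [0, 0, -0.11], [0, 0, 0]],
    [-1, [0, 0, -0.15], [0, 0, 0]],
    [-1, [0, 0, -0.1638], [0, 0, 0]],
    [-1, [-0.035, 0.0288, -0.1638], [0, 0, 0]],
    [-1, [-0.07, 0.0576, -0.1638], [0, 0, 0]],
    [-1, [-0.105, 0.0864, -0.1638], [0, 0, 0]],
    [-1, [-0.14, 0.115, -0.1638], [0, 0, 0]],
    [-1, [-0.175, 0.144, -0.1638], [0, 0, 0]],
    [-1, [-0.21, 0.1726, -0.1638], [0, 0, 0]],
    [-1, [-0.235, 0.193, -0.1638], [0, 0, 0]],
    [-1, [-0.245, 0.2014, -0.16], [0, 0, 0]],
    [-1, [-0.245, 0.2014, -0.12], [0, 0, 0]],
    [-1, [-0.245, 0.2014, -0.08], [0, 0, 0]],
    [-1, [-0.245, 0.2014, -0.055], [0, 0, 0]],
    [-1, [-0.245, 0.2014, -0.0513], [0, 0, 0]],
    [-1, [-0.245, 0.2014, -0.0513], [0, 0, 0]],
    [-1, [-0.245, 0.2014, -0.0513], [0, 0, 0]],
    [-1, [-0.245, 0.2014, -0.0513], [0, 0, 0]],
  ],
)

```text
time_s: 13.03
eef_pos: [0.6431, -0.0913, 0.1312]
tcp_rot: [[-0.985, -0.17, 0.004], [-0.17, 0.985, -0.0], [-0.004, -0.001, -1.0]]
ft_force: [0.2, -0.4, -0.8]
gripper_width: 0.287
```

Run:
```python
from h import *
go(); check("c",(.6423,-.0915),.042); go((.643,-.0915,.1043))
```

```text
t 13.03 at [ 0.6431 -0.0913  0.1312] w 0.287 turn [-0.0004  0.002   0.0005]
top 62 (array([ 0.6425, -0.0899]), np.float64(0.5)) marks [[0.6278, -0.0069], [0.6224, -0.0817], [0.6502, -0.076], [0.6176, 0.0483]]
side 323 (array([ 0.6425, -0.092 ]), np.float64(1.5)) marks [[0.6289, -0.0063], [0.6398, -0.0803], [0.6141, 0.0774]]
wrist 1140 (array([ 0.6419, -0.0917]), np.float64(0.2)) marks [[0.6197, 0.0425], [0.6476, -0.1125], [0.6251, 0.0103]]
t 13.33 at [ 0.6421 -0.0911  0.1298] w 0.287 turn [-0.      0.0007  0.0005]
(0.643, -0.0915, 0.1043) [-0.001  -0.0007  0.0319] rows 0.6
```

Request:
send_rows(
  plan=[
    [-1, [-0.0006, -0.0007, 0.012], [0, 0, 0]],
    [-1, [-0.0006, -0.0007, 0.024], [0, 0, 0]],
    [-1, [-0.0006, -0.0007, 0.031], [0, 0, 0]],
    [-1, [-0.0006, -0.0007, 0.033], [0, 0, 0]],
    [-1, [-0.0006, -0.0007, 0.0335], [0, 0, 0]],
    [-1, [-0.0006, -0.0007, 0.0335], [0, 0, 0]],
    [-1, [-0.0006, -0.0007, 0.0335], [0, 0, 0]],
    [-1, [-0.0006, -0.0007, 0.0335], [0, 0, 0]],
    [0.0, [-0.0006, -0.0007, 0.0335], [0, 0, 0]],
    [0.0, [-0.0006, -0.0007, 0.0335], [0, 0, 0]],
    [0.0, [-0.0006, -0.0007, 0.0335], [0, 0, 0]],
    [0.0, [-0.0006, -0.0007, 0.0335], [0, 0, 0]],
  ],
)

```text
time_s: 14.33
eef_pos: [0.6424, -0.0915, 0.1015]
tcp_rot: [[-0.985, -0.17, -0.001], [-0.17, 0.985, -0.0], [0.001, 0.0, -1.0]]
ft_force: [-0.7, 0.1, -0.0]
gripper_width: 0.501
```

Run:
```python
from h import *
for k in("side","wrist","top"): print(k,plug(cloud(snapshot(k)),"c",(.6423,-.092),.014))
s=monitor.observe();print(s["ft_force"]);go((.643,-.0915,.22),(.4731,.0107,.20),(.4731,.0107,.079))
```

```text
side [(171, [0.6417, -0.0914], np.float64(10.6)), (294, [0.6414, -0.0924], np.float64(1.1)), (115, [0.6408, -0.0887], np.float64(0.1053))]
wrist [(2224, [0.6414, -0.0927], np.float64(10.4)), (1139, [0.6412, -0.092], np.float64(0.2)), (3548, [0.6436, -0.0932], np.float64(0.1061))]
top [(55, [0.6408, -0.0904], np.float64(4.5)), (2, [0.6079, -0.0885], np.float64(0.1085))]
[ 0.77159782 -0.51448531  0.46509395]
t 14.48 at [ 0.6424 -0.0915  0.1018] w 0.505 turn [ 0.     -0.0002  0.0006]
(0.643, -0.0915, 0.22) [-6.000e-04 -1.000e-04 -1.478e-01] rows 2.8
(0.4731, 0.0107, 0.2) [ 0.1869  0.162  -0.1227] rows 5.3
(0.4731, 0.0107, 0.079) [0.1868 0.162  0.0285] rows 4.8
```

Request:
send_rows(
  plan=[
    [0.2, [0, 0, -0.03], [0, 0, 0]],
    [0.2, [0, 0, -0.07], [0, 0, 0]],
    [0.2, [0, 0, -0.1227], [0, 0, 0]],
    [0.2, [0.03, 0.026, -0.1227], [0, 0, 0]],
    [0.2, [0.065, 0.056, -0.1227], [0, 0, 0]],
    [0.2, [0.1, 0.087, -0.1227], [0, 0, 0]],
    [0.2, [0.135, 0.117, -0.1227], [0, 0, 0]],
    [0.2, [0.17, 0.147, -0.1227], [0, 0, 0]],
    [0.2, [0.1867, 0.162, -0.1227], [0, 0, 0]],
    [0.2, [0.1867, 0.162, -0.11], [0, 0, 0]],
    [0.2, [0.1867, 0.162, -0.06], [0, 0, 0]],
    [0.2, [0.1867, 0.162, -0.02], [0, 0, 0]],
    [0.2, [0.1867, 0.162, 0.01], [0, 0, 0]],
    [0.2, [0.1867, 0.162, 0.0285], [0, 0, 0]],
    [0.2, [0.1867, 0.162, 0.0285], [0, 0, 0]],
    [0.2, [0.1867, 0.162, 0.0285], [0, 0, 0]],
    [0.2, [0.1867, 0.162, 0.0285], [0, 0, 0]],
  ],
)

```text
time_s: 15.9
eef_pos: [0.4742, 0.011, 0.0804]
tcp_rot: [[-0.985, -0.171, 0.002], [-0.171, 0.985, 0.0], [-0.002, 0.0, -1.0]]
ft_force: [-0.5, -0.3, 0.1]
gripper_width: 0.603
```

Request:
send_rows(
  plan=[
    [-1, [0, 0, 0], [0, 0, 0]],
    [-1, [0, 0, 0], [0, 0, 0]],
    [-1, [0, 0, 0], [0, 0, 0]],
    [-1, [0, 0, 0], [0, 0, 0]],
    [-1, [0, 0, 0], [0, 0, 0]],
    [-1, [0, 0, 0], [0, 0, 0]],
    [-1, [0, 0, 0], [0, 0, 0]],
    [-1, [0, 0, 0], [0, 0, 0]],
  ],
)

```text
time_s: 16.57
eef_pos: [0.474, 0.011, 0.0807]
tcp_rot: [[-0.985, -0.171, 0.002], [-0.171, 0.985, 0.001], [-0.003, 0.0, -1.0]]
ft_force: [-0.5, 1.0, 7.2]
gripper_width: 0.284
```

Run:
```python
from h import *
for k in("side","wrist","top"): print(k,plug(cloud(snapshot(k)),"b",(.4733,.0107)))
go((.6286,-.0079,.21),(.6286,-.0079,.12))
```

```text
side [(163, [0.4743, 0.0112], np.float64(5.7)), (194, [0.474, 0.0097], np.float64(0.9)), (138, [0.4735, 0.0115], np.float64(0.0834))]
wrist [(1804, [0.4741, 0.009], np.float64(5.2)), (896, [0.4738, 0.0099], np.float64(0.2)), (3256, [0.475, 0.0094], np.float64(0.0841))]
top [(9, [0.4737, 0.0123], np.float64(0.3)), (0, 0, 0)]
t 16.72 at [0.474  0.011  0.0808] w 0.286 turn [0.0001 0.0013 0.0008]
(0.6286, -0.0079, 0.21) [-0.1868 -0.0563 -0.1611] rows 4.9
(0.6286, -0.0079, 0.12) [-0.1865 -0.0563 -0.0486] rows 3.9
```

Request:
send_rows(
  plan=[
    [-1, [0, 0, -0.02], [0, 0, 0]],
    [-1, [0, 0, -0.06], [0, 0, 0]],
    [-1, [0, 0, -0.11], [0, 0, 0]],
    [-1, [0, 0, -0.15], [0, 0, 0]],
    [-1, [-0.02, -0.006, -0.161], [0, 0, 0]],
    [-1, [-0.06, -0.018, -0.161], [0, 0, 0]],
    [-1, [-0.1, -0.03, -0.161], [0, 0, 0]],
    [-1, [-0.14, -0.042, -0.161], [0, 0, 0]],
    [-1, [-0.17, -0.051, -0.161], [0, 0, 0]],
    [-1, [-0.1868, -0.0563, -0.161], [0, 0, 0]],
    [-1, [-0.1868, -0.0563, -0.15], [0, 0, 0]],
    [-1, [-0.1868, -0.0563, -0.11], [0, 0, 0]],
    [-1, [-0.1868, -0.0563, -0.07], [0, 0, 0]],
    [-1, [-0.1868, -0.0563, -0.0486], [0, 0, 0]],
    [-1, [-0.1868, -0.0563, -0.0486], [0, 0, 0]],
    [-1, [-0.1868, -0.0563, -0.0486], [0, 0, 0]],
    [-1, [-0.1868, -0.0563, -0.0486], [0, 0, 0]],
    [-1, [-0.1868, -0.0563, -0.0486], [0, 0, 0]],
  ],
)

```text
time_s: 18.22
eef_pos: [0.6291, -0.0079, 0.1204]
tcp_rot: [[-0.985, -0.171, 0.004], [-0.171, 0.985, 0.001], [-0.004, -0.0, -1.0]]
ft_force: [0.7, -0.2, -0.6]
gripper_width: 0.287
```

Run:
```python
from h import *
check("b",(.628,-.008),.04); go((.6286,-.0079,.0947))
```

```text
top 20 (array([ 0.6288, -0.0068]), np.float64(0.3)) marks [[0.614, 0.0764], [0.6156, -0.0092]]
side 217 (array([ 0.6289, -0.0094]), np.float64(1.0)) marks [[0.626, 0.0017], [0.6135, 0.0781]]
wrist 937 (array([ 0.6283, -0.0092]), np.float64(0.3)) marks [[0.6117, 0.0902], [0.6321, -0.025], [0.6551, -0.1452], [0.6575, -0.0644]]
t 18.52 at [ 0.6283 -0.0081  0.1189] w 0.285 turn [0.0001 0.0006 0.0006]
(0.6286, -0.0079, 0.0947) [-0.0003  0.0002  0.0303] rows 0.6
```

Request:
send_rows(
  plan=[
    [-1, [0, 0.0004, 0.012], [0, 0, 0]],
    [-1, [0, 0.0004, 0.022], [0, 0, 0]],
    [-1, [0, 0.0004, 0.029], [0, 0, 0]],
    [-1, [0, 0.0004, 0.0305], [0, 0, 0]],
    [-1, [0, 0.0004, 0.031], [0, 0, 0]],
    [-1, [0, 0.0004, 0.031], [0, 0, 0]],
    [-1, [0, 0.0004, 0.031], [0, 0, 0]],
    [-1, [0, 0.0004, 0.031], [0, 0, 0]],
    [0.0, [0, 0.0004, 0.031], [0, 0, 0]],
    [0.0, [0, 0.0004, 0.031], [0, 0, 0]],
    [0.0, [0, 0.0004, 0.031], [0, 0, 0]],
    [0.0, [0, 0.0004, 0.031], [0, 0, 0]],
  ],
)

```text
time_s: 19.52
eef_pos: [0.628, -0.0079, 0.0928]
tcp_rot: [[-0.985, -0.17, -0.001], [-0.17, 0.985, -0.0], [0.001, -0.0, -1.0]]
ft_force: [-0.7, 0.3, 0.2]
gripper_width: 0.5
```

Run:
```python
from h import *
for k in("side","wrist","top"): print(k,plug(cloud(snapshot(k)),"b",(.628,-.008),.014))
go((.4734,-.1518,.23),(.4734,-.1518,.071))
```

```text
side [(178, [0.6277, -0.0084], np.float64(11.1)), (206, [0.6276, -0.0094], np.float64(1.0)), (132, [0.6272, -0.0059], np.float64(0.0973))]
wrist [(2297, [0.6275, -0.0096], np.float64(10.4)), (924, [0.6273, -0.0091], np.float64(0.3)), (3573, [0.6291, -0.0094], np.float64(0.0981))]
top [(26, [0.6274, -0.007], np.float64(0.4)), (0, 0, 0)]
t 19.67 at [ 0.628  -0.0079  0.0931] w 0.502 turn [-0.     -0.0002  0.0005]
(0.4734, -0.1518, 0.23) [ 0.2212 -0.1443 -0.171 ] rows 6.0
(0.4734, -0.1518, 0.071) [ 0.2211 -0.1443  0.0277] rows 5.1
```

Request:
send_rows(
  plan=[
    [0.2, [0, 0, -0.03], [0, 0, 0]],
    [0.2, [0, 0, -0.07], [0, 0, 0]],
    [0.2, [0, 0, -0.12], [0, 0, 0]],
    [0.2, [0.035, -0.0228, -0.14], [0, 0, 0]],
    [0.2, [0.075, -0.049, -0.14], [0, 0, 0]],
    [0.2, [0.115, -0.075, -0.14], [0, 0, 0]],
    [0.2, [0.155, -0.101, -0.14], [0, 0, 0]],
    [0.2, [0.195, -0.127, -0.12], [0, 0, 0]],
    [0.2, [0.2211, -0.1441, -0.1], [0, 0, 0]],
    [0.2, [0.2211, -0.1441, -0.08], [0, 0, 0]],
    [0.2, [0.2211, -0.1441, -0.04], [0, 0, 0]],
    [0.2, [0.2211, -0.1441, -0.005], [0, 0, 0]],
    [0.2, [0.2211, -0.1441, 0.02], [0, 0, 0]],
    [0.2, [0.2211, -0.1441, 0.0277], [0, 0, 0]],
    [0.2, [0.2211, -0.1441, 0.0277], [0, 0, 0]],
    [0.2, [0.2211, -0.1441, 0.0277], [0, 0, 0]],
    [0.2, [0.2211, -0.1441, 0.0277], [0, 0, 0]],
  ],
)

```text
time_s: 21.08
eef_pos: [0.4747, -0.1516, 0.0727]
tcp_rot: [[-0.985, -0.171, 0.003], [-0.171, 0.985, -0.0], [-0.003, -0.001, -1.0]]
ft_force: [0.3, 0.3, -0.4]
gripper_width: 0.594
```

Request:
send_rows(
  plan=[
    [-1, [0, 0, 0], [0, 0, 0]],
    [-1, [0, 0, 0], [0, 0, 0]],
    [-1, [0, 0, 0], [0, 0, 0]],
    [-1, [0, 0, 0], [0, 0, 0]],
    [-1, [0, 0, 0], [0, 0, 0]],
    [-1, [0, 0, 0], [0, 0, 0]],
    [-1, [0, 0, 0], [0, 0, 0]],
    [-1, [0, 0, 0], [0, 0, 0]],
  ],
)

```text
time_s: 21.75
eef_pos: [0.4743, -0.1516, 0.0726]
tcp_rot: [[-0.985, -0.171, 0.002], [-0.171, 0.985, -0.0], [-0.002, -0.001, -1.0]]
ft_force: [-1.2, 1.2, 5.9]
gripper_width: 0.285
```

Run:
```python
from h import *
for k in("side","wrist","top"): print(k,plug(cloud(snapshot(k)),"a",(.4735,-.1516)))
go((.6146,.0765,.22),(.6146,.0765,.11))
```

```text
side [(143, [0.4746, -0.1513], np.float64(6.0)), (109, [0.4741, -0.1525], np.float64(1.3)), (108, [0.4742, -0.1511], np.float64(0.0753))]
wrist [(1819, [0.4744, -0.1534], np.float64(5.3)), (642, [0.4741, -0.1524], np.float64(0.3)), (3232, [0.4754, -0.1529], np.float64(0.0761))]
top [(12, [0.4736, -0.1501], np.float64(0.5)), (1, [0.4475, -0.1482], np.float64(0.072))]
t 21.9 at [ 0.4743 -0.1516  0.0726] w 0.284 turn [-0.0004  0.0012  0.0009]
(0.6146, 0.0765, 0.22) [-0.222   0.2508 -0.1839] rows 7.3
(0.6146, 0.0765, 0.11) [-0.2217  0.2509 -0.0464] rows 6.5
```

Request:
send_rows(
  plan=[
    [-1, [0, 0, -0.02], [0, 0, 0]],
    [-1, [0, 0, -0.06], [0, 0, 0]],
    [-1, [0, 0, -0.11], [0, 0, 0]],
    [-1, [0, 0, -0.15], [0, 0, 0]],
    [-1, [-0.015, 0.017, -0.1839], [0, 0, 0]],
    [-1, [-0.046, 0.052, -0.1839], [0, 0, 0]],
    [-1, [-0.078, 0.088, -0.1839], [0, 0, 0]],
    [-1, [-0.11, 0.124, -0.1839], [0, 0, 0]],
    [-1, [-0.142, 0.16, -0.1839], [0, 0, 0]],
    [-1, [-0.174, 0.195, -0.1839], [0, 0, 0]],
    [-1, [-0.203, 0.228, -0.1839], [0, 0, 0]],
    [-1, [-0.2225, 0.2498, -0.1839], [0, 0, 0]],
    [-1, [-0.2225, 0.2498, -0.16], [0, 0, 0]],
    [-1, [-0.2225, 0.2498, -0.12], [0, 0, 0]],
    [-1, [-0.2225, 0.2498, -0.08], [0, 0, 0]],
    [-1, [-0.2225, 0.2498, -0.05], [0, 0, 0]],
    [-1, [-0.2225, 0.2498, -0.0464], [0, 0, 0]],
    [-1, [-0.2225, 0.2498, -0.0464], [0, 0, 0]],
    [-1, [-0.2225, 0.2498, -0.0464], [0, 0, 0]],
    [-1, [-0.2225, 0.2498, -0.0464], [0, 0, 0]],
  ],
)

```text
time_s: 23.57
eef_pos: [0.6162, 0.076, 0.1107]
tcp_rot: [[-0.985, -0.171, 0.004], [-0.171, 0.985, 0.001], [-0.004, 0.0, -1.0]]
ft_force: [-0.7, 0.0, -0.6]
gripper_width: 0.284
```

Run:
```python
from h import *
check("a",(.614,.0755),.038); go((.6151,.0757,.0866))
```

```text
top 13 (array([0.6158, 0.0774]), np.float64(0.5)) marks [[0.6082, 0.0634], [0.6162, -0.007], [0.6239, -0.0875]]
side 135 (array([0.6159, 0.0749]), np.float64(0.9)) marks [[0.612, 0.0846], [0.6027, -0.0017]]
wrist 659 (array([0.6152, 0.075 ]), np.float64(0.3)) marks [[0.6162, 0.0628], [0.6324, -0.0041], [0.6376, -0.0622]]
t 23.87 at [0.6151 0.0758 0.1093] w 0.284 turn [0.0002 0.0007 0.0005]
(0.6151, 0.0757, 0.0866) [ 0.     -0.0001  0.0284] rows 0.5
```

Request:
send_rows(
  plan=[
    [-1, [0, 0, 0.012], [0, 0, 0]],
    [-1, [0, 0, 0.022], [0, 0, 0]],
    [-1, [0, 0, 0.027], [0, 0, 0]],
    [-1, [0, 0, 0.0285], [0, 0, 0]],
    [-1, [0, 0, 0.029], [0, 0, 0]],
    [-1, [0, 0, 0.029], [0, 0, 0]],
    [-1, [0, 0, 0.029], [0, 0, 0]],
    [-1, [0, 0, 0.029], [0, 0, 0]],
    [0.0, [0, 0, 0.029], [0, 0, 0]],
    [0.0, [0, 0, 0.029], [0, 0, 0]],
    [0.0, [0, 0, 0.029], [0, 0, 0]],
    [0.0, [0, 0, 0.029], [0, 0, 0]],
    [0.2, [0, 0, -0.01], [0, 0, 0]],
    [0.2, [0, 0, -0.05], [0, 0, 0]],
    [0.2, [0, 0, -0.1], [0, 0, 0]],
    [0.2, [0.04, 0, -0.14], [0, 0, 0]],
    [0.2, [0.08, -0.05, -0.18], [0, 0, 0]],
    [0.2, [0.11, -0.09, -0.22], [0, 0, 0]],
    [0.2, [0.14, -0.13, -0.25], [0, 0, 0]],
    [0.2, [0.14, -0.13, -0.27], [0, 0, 0]],
  ],
)

```text
time_s: 25.53
eef_pos: [0.5211, -0.0446, 0.3201]
tcp_rot: [[-0.985, -0.17, -0.004], [-0.17, 0.985, -0.0], [0.004, 0.001, -1.0]]
ft_force: [0.8, -0.2, -0.1]
gripper_width: 0.602
```

Request:
send_rows(
  plan=[
    [0.2, [0.02, -0.02, -0.05], [0, 0, 0]],
    [0.2, [0.02, -0.02, -0.05], [0, 0, 0]],
    [0.2, [0.02, -0.02, -0.05], [0, 0, 0]],
    [0.2, [0.02, -0.02, -0.05], [0, 0, 0]],
    [0.2, [0.02, -0.02, -0.05], [0, 0, 0]],
    [0.2, [0.02, -0.02, -0.05], [0, 0, 0]],
  ],
)

```text
time_s: 26.03
eef_pos: [0.5104, -0.061, 0.3586]
tcp_rot: [[-0.985, -0.171, -0.004], [-0.171, 0.985, -0.0], [0.004, 0.0, -1.0]]
ft_force: [-1.1, 0.6, 0.4]
gripper_width: 0.601
```

Run:
```python
from h import *
T=dict(d=(.6569,-.1755),c=(.6425,-.0917),b=(.6281,-.0079),a=(.6137,.0759))
for k in("top","side","wrist"):
    c=snapshot(k);P=cloud(c)
    for n,xy in T.items(): print(k,n,plug(P,n,xy,.014))
    i=c["image"][:,:,::-1]
    if k=="top": cv2.imwrite("pics/ftop.png",cv2.resize(i[110:260,180:450],(800,444),interpolation=3))
    if k=="wrist": cv2.imwrite("pics/fw.png",i)
    if k=="side": cv2.imwrite("pics/fside.png",cv2.resize(i[70:290,180:400],(600,600),interpolation=3))
go()
```

```text
top d [(33, [0.6559, -0.1745], np.float64(3.8)), (96, [0.656, -0.1739], np.float64(0.6)), (94, [0.656, -0.1743], np.float64(0.1149))]
top c [(0, 0, 0)]
top b [(10, [0.6244, 0.0037], np.float64(1.9)), (0, 0, 0)]
top a [(0, 0, 0)]
side d [(90, [0.6559, -0.1757], np.float64(1.3)), (201, [0.656, -0.1762], np.float64(1.1)), (57, [0.6555, -0.1746], np.float64(0.1129))]
side c [(89, [0.6416, -0.0926], np.float64(1.1)), (184, [0.6413, -0.0924], np.float64(0.9)), (69, [0.6412, -0.0911], np.float64(0.1048))]
side b [(99, [0.6276, -0.0094], np.float64(1.1)), (172, [0.6275, -0.0096], np.float64(1.0)), (80, [0.627, -0.0072], np.float64(0.0972))]
side a [(102, [0.6138, 0.0742], np.float64(0.9)), (122, [0.6141, 0.0743], np.float64(1.0)), (95, [0.613, 0.0761], np.float64(0.089))]
wrist d [(155, [0.6568, -0.1762], np.float64(0.3)), (428, [0.6564, -0.176], np.float64(0.3)), (432, [0.6555, -0.1758], np.float64(0.1137))]
wrist c [(105, [0.6414, -0.0919], np.float64(0.2)), (235, [0.6412, -0.0918], np.float64(0.3)), (366, [0.6405, -0.0921], np.float64(0.1059))]
wrist b [(116, [0.6274, -0.0086], np.float64(0.3)), (192, [0.6272, -0.0085], np.float64(0.3)), (291, [0.6269, -0.0094], np.float64(0.0983))]
wrist a [(137, [0.6135, 0.0753], np.float64(0.3)), (148, [0.6135, 0.0752], np.float64(0.4)), (241, [0.6132, 0.0741], np.float64(0.0902))]
t 26.18 at [ 0.5106 -0.0612  0.3594] w 0.598 turn [ 0.     -0.0012  0.0009]
```

View pics/fw.png

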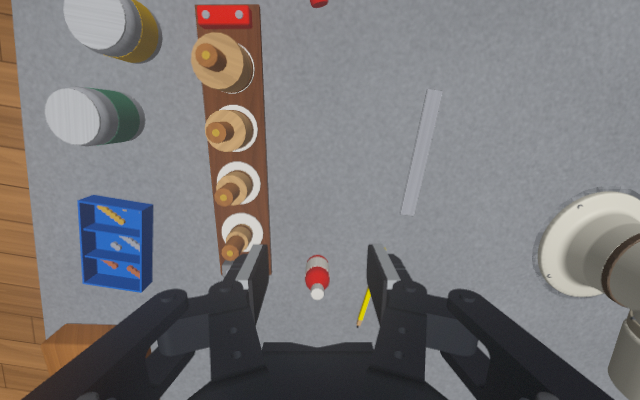

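View pics/fside.png

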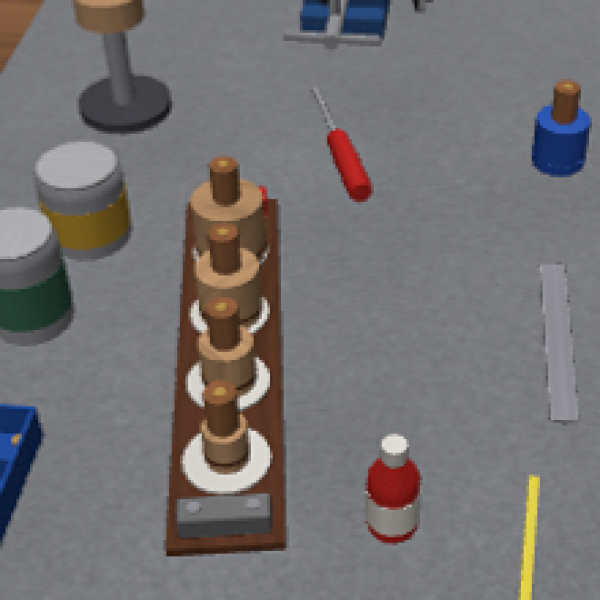

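All four plugs stand upright in order: d at the red stop (225,55 in the wrist view), then c, b and a down to the grey stop. The bottle is still standing at (317,275), the blue look-alike is untouched, and the gripper is open and clear.

```bash
python3 -c "
from plant import ctrl
print(ctrl.hand_in())"
```

```text
the job is handed in; nothing more can be done
None
```

The four plugs stand upright on the white marks in order of size: d next to the red stop, then c, b and a at the grey stop. I handed the job in at about 26 s of the 96 s allowed.

- **Centring:** the last side and wrist measurements put each plug within about 2 mm of my averaged mark centre.
- **Camera agreement:** the cameras disagree with each other by 2–3 mm on where the marks are, mainly along the row. That leaves the centring uncertain by about the same amount.
- **Checks that failed or looked off:** in the final top view only plug d could be measured; I did not get a usable reading for a, b or c there. After plug d was set down, the side picture suggested it was about 2.5 mm off. A wrist check against mark 2 then put it within about 1 mm.
- **Forces:** the readings I took showed at most about 7 N, while gripping the stems.
- **The rest of the scene:** the last pictures show the glue bottle and the blue look-alike where they started. The gripper is open and touching nothing.

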